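# Clear the banding wheel, bring the mug's handle to the front and hold the wheel

## Task

Two chunks of dried clay offcut lie on the banding wheel, beside a mug that is clamped between three upright posts: first put both chunks into the wide flared bowl, so that nothing rides round on the wheel. Then turn the wheel, keeping off the mug, until the mug's handle points squarely at the near edge of the table (the robot's side), and finish still holding the wheel there with one of its upright posts gripped firmly, so that it stays put while the far side of the mug is decorated. Leave the pitcher, the tin and the little vase where they stand.

Things in the scene. Friction and masses are not known exactly. Their poses are not given: they have to be found in the camera images.
- disc_top (a point): centre of the top face of the turning plywood disc (316 mm across, 16 mm thick), on the wheel's vertical axis, 108 mm above the table; it stays put as the wheel turns. The disc lies on a cast banding wheel fixed on the table; disc, posts and mug turn together, freely both ways without a stop, on a light bearing.
- wheel_head (a joint): angle turned by the wheel since the start, rad, 0 at the start, growing anticlockwise seen from above
- mug: stoneware mug clamped upright at the centre of the disc, 100 mm tall, round body 114 mm across centred on the wheel's axis, one loop handle. Origin: on its underside, 14 mm from the wheel's axis on the handle's side; its -y axis points along the handle, away from the mug; z up.
- mug_handle (a point): middle of the mug's loop handle, 79 mm from the wheel's axis and 50 mm above the disc; the handle reaches out to 86 mm from the axis
- jaw_a: one of three jaws fixed on the disc: an upright round metal post, 20 mm in diameter, 83 mm tall, its axis 92 mm from the wheel's axis, with a 10 mm high foot and, 24 mm up, a stub with a rubber pad reaching in to the mug. Origin: on the post's axis at the disc's top face. Above 40 mm from the disc the post is bare and clear for gripping. This post stands straight across from the mug's handle.
- jaw_b: a second jaw, like jaw_a; its post stands 60 degrees clockwise (seen from above) from the mug's handle
- jaw_c: the third jaw, like jaw_a; its post stands 60 degrees anticlockwise (seen from above) from the mug's handle
- offcut_a: chunk of hard dried clay, 44 x 26 x 32 mm (x, y, z), about 50 g, lying on the disc between two posts, about 128 mm from the wheel's axis, its length (x) roughly along the disc's radius. Origin: centre of its underside. Grip it across y, its two flat sides.
- offcut_b: a shorter chunk, 36 x 30 x 28 mm (x, y, z), otherwise like offcut_a, lying between two other posts. Origin: centre of its underside. Grip it across y.
- scrap_bowl: flared biscuit-fired clay bowl, empty, loose on the table, left or right of the wheel: 120 mm across the rim, 61 mm tall, about 0.26 kg, inner floor 8 mm above the table and 40 mm across, walls about 5 mm at the rim. Origin: centre of its underside, z up.
- pitcher: bystander: pitcher with one handle, 126 mm tall, 137 mm over its handle, loose, on the other side of the wheel from the bowl. Origin: centre of its underside.
- tin: bystander: lidded tin, 64 mm across, 72 mm tall, loose, to the right behind the wheel. Origin: centre of its underside.
- vase: bystander: small narrow-necked vase, 51 mm across, 70 mm tall, loose, to the left behind the wheel. Origin: centre of its underside.
- front (a point): a fixed point on the table top, on the robot's side of the wheel; its axes are the world's, so its -x axis points squarely at the near edge of the table, as the mug's handle must
Mind the look-alikes: they are no part of the job. Leave any orange or pink look-alike of the offcut_b alone.

How it is judged:
By the outcome, as a careful person would: the job done as asked, in the order asked, and still so for the second after the job is handed in, while the arm keeps its last pose, push and grip.
It also fails if it takes over 64 s, if anything falls off the work surface, if the arm or the gripper's body presses on something with over 40 N, if the wrist force passes 120 N, or if a joint passes its speed limit or range.

## Robot

A 6-joint arm with a two-finger parallel gripper is mounted at the origin on the work surface; the furniture and walls round the work are solid. World frame = base frame: x ahead of the robot, y to its left, z up, the work surface at z = 0. Lengths are in mm, angles in rad, forces in N, time in s.
With the tool pointing down it reaches from about 350 to 975 mm from the base axis. Payload 7.1 kg.
Tool frame: the origin (TCP) lies midway between the tips of the shut fingers; the grasp point (between the pads) lies 19 mm behind it (ctrl.grip_depth is the distance from the TCP to the grasp point, in mm); z points along the fingers, y is the line along which they close (so a half turn about z gives the same grasp; the last joint's range is limited). The gripper opens to 88 mm and grips with 3 to 60 N. Pads are 20 mm wide; open, the fingers measure 115 mm over their backs; the gripper's body (75 mm by 178 mm) begins 61 mm behind the grasp point.
Start: joints at [1.149, 0.423, 1.63, -0, 1.089, -0.019], TCP at [244.965, 574.975, 199.475] pointing down, gripper open.
Joint ranges: [-3, 3], [-0.9, 2.11], [0.09, 2.58], [-1.31, 4.45], [0.11, 2.69], [-2.54, 2.54]. Speed limits (rad/s): [2.39, 2.39, 3.01, 3.14, 3.14, 3.14].

## Interface

Orientations are given as a rotation vector (axis times angle).
In Python, from workcell import ctrl, cams gives the robot as it stands.
- The arm moves only by the tool move_arm, never from a script. Its argument "steps" is a list of rows, each a list of 3 entries, a list of its own where there are three numbers: the shift along the tool's x, y, z in units of 25 mm (1.0 is 25 mm), then the turn about the tool's z in units of 5 degrees (1.0 is 5 degrees), then the closure, from 0 (fully open) to 1 (shut). A call has 1 to 20 rows; each row shifts and turns the commanded pose from where the row before left it, along the tool's axes as they then stand; what a row does not reach is not made up. A row lasts 1/12 s, in which the tool goes at most 41.7 mm and 7.16 degrees, less where a joint would pass 70% of its speed; a pose out of reach is approached as far as the arm can. A call is refused whole if a number of a shift passes 1 or a number of a turn 1, either way. A call with a gripper value outside its range is refused whole. The fingers move at their own pace and stop on an object; the grip force is fixed at half the most. Time passes only in rows, so rows that do not move let the fingers close. It gives the time, the measured TCP pose, the force, the opening and the grip force at its end, in the units of the state.
- ctrl.get_obs(): the state, without advancing time (a new reading comes with each control period).
- cams.get_image(name): name is "side" or "top" or "wrist"; returns a dict with "image" (420x560x3 uint8, red, green, blue), "camera_matrix" (3x3 intrinsics, pixels), "xyz" and "rotation" of the camera in the world; the wrist camera has in their place "mount" (4x4, takes a point from camera to tool coordinates, whose origin is the TCP and whose axes are the flange's). Camera axes: x right, y down, z forward; pixel columns grow to the right and rows downward; lengths in mm; the calibration is good to about 2 mm. The wrist camera is an equidistant fisheye: a pixel r from the principal point sees the ray r / f radians off the axis. A picture is of the moment at which its call begins: read the wrist's pose just before it. There is no depth.
- ctrl.close_job(): hands the job in; it is judged then, once.
Trained networks look in the newest picture that a camera, given by its name, has taken for a name from the list of things; names that differ only in an ending like _2 or _b are one class to them, and where a whole thing is asked for, a point or a joint stands for the part that bears it (a point fixed in the world has none). Each returns a list of dicts, best first, with "p" (0 to 1); they miss things now and then, are a little off and sometimes report something else, mostly with a low value. They report only what shows in the picture. A call takes as long as a camera call. They do not tell look-alikes from the thing itself.
- cams.boxes_of(camera, thing): "rect" ([centre column, centre row, width, height] in pixels, round what is visible of it).
- cams.cut_out(camera, thing): "pixels" (420x560 bool, what is visible of it) and "rect" ([centre column, centre row, width, height] in pixels, round what is visible of it).
The state is a dict: "t": time; "qpos": joint angles; "qvel": joint speeds; "joint_torque": joint torques, N m; "ee_pos": TCP position; "orientation": TCP orientation; "ft_force": force on the tool from outside, world axes, zero at the start; "moment": the same for the moment, N m; "width": finger opening in mm; "grasp_force": force on a finger pad.
Only numpy, scipy, OpenCV 4.12 (cv2) and the standard library are available. Lean on these libraries where they do the work, as an engineer would, in place of code of your own. Each camera call takes 0.05 s, during which the arm holds its last target. There are 200 camera calls.

## Working session

There is one attempt and no reset: what is moved stays moved. The work goes in short steps, Python scripts to look and compute and a tool call to move; the robot and the scene stay as the last step left them, time stands still between calls to the robot, and variables do not carry over. Pictures are saved under pics/ and viewed, at most 10 in all, crops included, and the job is handed in when it is done.

Besides the shell and the picture viewer there is one more tool, called after ">>>" as a command line: name --argument value ..., lists and objects as JSON in quotes. move_arm: Moves the arm, as the interface text tells. Its arguments: {"type":"object","properties":{"steps":{"type":"array"}},"required":["steps"]}

```bash
ls; mkdir -p pics; python3 - <<'E'
from workcell import ctrl,cams
import cv2,numpy as np
o=ctrl.get_obs();print(o)
for n in("top","side"):
    d=cams.get_image(n);cv2.imwrite(f"pics/{n}0.png",d["image"][:,:,::-1]);print(n,d["camera_matrix"],d["xyz"],d["rotation"])
    for t in("mug","mug_handle","jaw_a","offcut_a","offcut_b","scrap_bowl","pitcher","tin","vase","disc_top"):
        print(t,[(np.round(b["rect"]),round(b["p"],2)) for b in cams.boxes_of(n,t)][:5])
E
```

```text
pics
{'t': 0.0, 'qpos': array([ 1.14897088e+00,  4.23807418e-01,  1.63068577e+00, -2.02797872e-05,
        1.08864190e+00, -1.90004311e-02]), 'qvel': array([ 0.00231255, -0.00082733,  0.00054829,  0.00047759, -0.00056034,
        0.00038698]), 'joint_torque': array([-4.74551216e-04, -5.44619787e+01, -2.73672509e+01,  6.43221941e-02,
        2.28555588e-02, -7.39063262e-05]), 'ee_pos': array([244.7469529 , 574.43074788, 198.72427743]), 'orientation': array([-6.28407921e-01, -3.07777414e+00,  2.37015279e-03]), 'ft_force': array([ 0.74219976,  0.02787929, -0.58265996]), 'moment': array([0.01161992, 0.02811562, 0.01029591]), 'grasp_force': 0.0, 'width': 87.63934399318327}
top [[418.87648853   0.         275.52922611]
 [  0.         418.87648853 206.09084134]
 [  0.           0.           1.        ]] [ 428.3514302    -4.66680502 1107.4235104 ] [-2.12297118  2.1582416  -0.12059146]
mug [(array([304., 198.,  49.,  66.]), 0.73), (array([345., 241.,  16.,  10.]), 0.45), (array([254., 224.,  15.,  18.]), 0.21)]
mug_handle [(array([305., 200.,  46.,  64.]), 0.76)]
jaw_a [(array([277., 185.,  2
[... 1151 characters left out ...]
.,   7.,  10.]), 0.58)]
offcut_a [(array([254., 207.,   9.,  13.]), 0.65), (array([260., 254.,  16.,  16.]), 0.45), (array([278., 319.,  46.,  58.]), 0.37)]
offcut_b [(array([254., 207.,   9.,  13.]), 0.65), (array([260., 254.,  16.,  16.]), 0.45), (array([278., 319.,  46.,  58.]), 0.37)]
scrap_bowl [(array([218., 184.,  35.,  27.]), 0.92), (array([345., 298.,  28.,  33.]), 0.34)]
pitcher [(array([277., 317.,  50.,  61.]), 0.63)]
tin [(array([345., 299.,  27.,  35.]), 0.83)]
vase [(array([272., 185.,  14.,  18.]), 0.64)]
disc_top [(array([278., 232., 108.,  84.]), 0.66), (array([283., 218.,  49.,  45.]), 0.66), (array([278., 317.,  46.,  59.]), 0.32), (array([260., 256.,  19.,  19.]), 0.28)]
```

```bash
cat > h.py <<'E'
from workcell import ctrl,cams
import cv2,numpy as np
from scipy.spatial.transform import Rotation as R
def cam(d):
    r=np.array(d["rotation"]);return (R.from_rotvec(r).as_matrix() if r.ndim==1 else r),np.array(d["xyz"]),np.array(d["camera_matrix"])
def back(d,uv,z):
    M,c,K=cam(d);r=M@np.linalg.solve(K,[uv[0],uv[1],1]);return c+r*(z-c[2])/r[2]
def proj(d,p):
    M,c,K=cam(d);q=K@(M.T@(np.array(p)-c));return q[:2]/q[2]
def mask(n,t):
    return cams.cut_out(n,t)
E
python3 - <<'E'
from h import *
d=cams.get_image("top")
cv2.imwrite("pics/topz.png",cv2.resize(d["image"][130:310,105:465,::-1],(800,400),interpolation=cv2.INTER_CUBIC))
print("disc",back(d,(302,210),108))
for n,uv,z in[("o1",(254,226),138),("o2",(343,242),138),("o3",(216,208),28),("bowl",(145,260),61),("vase",(168,180),70),("tin",(389,167),72),("pit",(415,250),126),("j1",(277,185),191),("j2",(298,243),191),("j3",(338,194),191)]:print(n,back(d,uv,z).round())
E
```

```text
disc [554.0178269  -46.26426473 108.        ]
o1 [515.  67. 138.]
o2 [ 474. -137.  138.]
o3 [573. 174.  28.]
bowl [441. 346.  61.]
vase [642. 290.  70.]
tin [ 663. -268.   72.]
pit [ 454. -304.  126.]
j1 [601.  11. 191.]
j2 [471. -32. 191.]
j3 [ 578. -123.  191.]
```

View pics/topz.png

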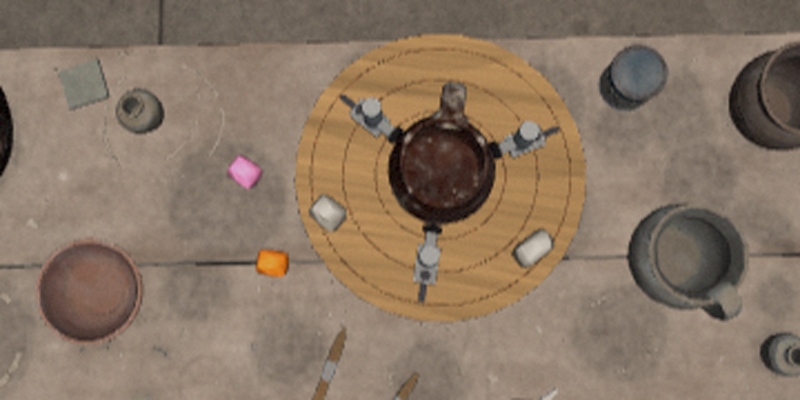

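```bash
python3 - <<'E'
from h import *
d=cams.get_image("top")
m=[x for x in mask("top","disc_top")][0]["pixels"].astype(np.uint8)
c,_=cv2.findContours(m,0,1);c=max(c,key=cv2.contourArea)
P=np.array([back(d,p,108)[:2] for p in c[:,0].astype(float)])
h=cv2.convexHull(P.astype(np.float32));print("disc",cv2.fitEllipse(h),cv2.minEnclosingCircle(h))
for x in mask("top","offcut_a")[:3]:
    m=x["pixels"].astype(np.uint8);c,_=cv2.findContours(m,0,1);c=max(c,key=cv2.contourArea)
    for z in(30,):
        P=np.array([back(d,p,108+z)[:2] for p in c[:,0].astype(float)],np.float32);print(x["p"],x["rect"],cv2.minAreaRect(P))
for n,uv in(("c",(272.4,178.6)),("b",(343.5,188.5)),("a",(297.6,243.4))):
    p=back(d,uv,191)[:2];print(n,p)
for t,z in(("scrap_bowl",61),):
    m=mask("top",t)[0]["pixels"].astype(np.uint8);c,_=cv2.findContours(m,0,1);c=max(c,key=cv2.contourArea)
    P=np.array([back(d,p,z)[:2] for p in c[:,0].astype(float)],np.float32);print(t,cv2.minEnclosingCircle(P),cv2.fitEllipse(P))
s=cams.get_image("side")
cv2.imwrite("pics/sidez.png",cv2.resize(s["image"][160:340,190:390,::-1],(660,594),interpolation=cv2.INTER_CUBIC))
E
```

```text
disc ((557.4295654296875, -47.958927154541016), (312.01025390625, 313.1230773925781), 25.24085235595703) ((557.2088623046875, -47.99030685424805), 157.56309509277344)
0.77 [343.8, 241.2, 18.2, 15.9] ((474.938720703125, -141.4949951171875), (27.289554595947266, 42.632469177246094), 43.29106140136719)
0.54 [214.9, 208.0, 15.8, 14.0] ((561.6433715820312, 160.22528076171875), (37.158653259277344, 28.050161361694336), 44.56382751464844)
0.47 [251.2, 227.9, 14.1, 18.6] ((513.73828125, 71.92709350585938), (38.062313079833984, 31.17252540588379), 44.42319107055664)
c [615.28251235  21.42529325]
b [ 589.87628977 -135.6236276 ]
a [470.40266554 -31.51944549]
scrap_bowl ((438.5090026855469, 346.97576904296875), 61.3477783203125) ((438.6322937011719, 347.4344482421875), (116.90299224853516, 119.95066833496094), 7.601147174835205)
```

View pics/sidez.png

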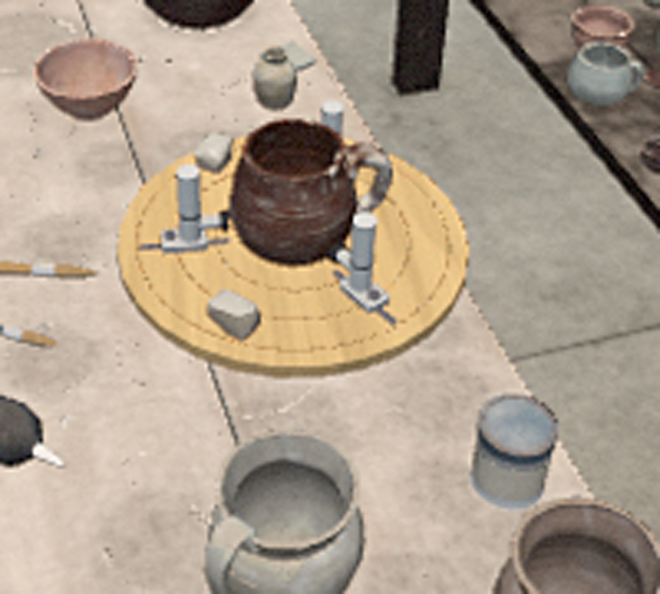

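>>> move_arm --steps '[[[-0.98,-0.8,-0.5],0,0],[[-0.98,-0.8,-0.5],0,0],[[-0.98,-0.8,-0.5],0,0],[[-0.98,-0.8,-0.5],0,0],[[-0.98,-0.8,-0.5],0,0],[[-0.98,-0.8,-0.5],0,0],[[-0.98,-0.8,-0.5],0,0],[[-0.98,-0.8,-0.5],0,0],[[-0.98,-0.8,0],0,0],[[-0.98,-0.8,0],0,0],[[-0.98,-0.8,0],0,0],[[-0.98,-0.8,0],0,0],[[-0.98,-0.8,0],0,0],[[-0.98,-0.8,0],0,0],[[-0.98,-0.8,0],0,0],[[-0.98,-0.8,0],0,0],[[-0.98,-0.8,0],0,0],[[-0.98,-0.8,0],0,0],[[0,0,0],0,0],[[0,0,0],0,0]]'

```text
t: 3.07
ee_pos: [509.9, 69.8, 299.4]
orientation: [-0.633, -3.077, -0.0]
ft_force: [-0.9, 0.4, -0.5]
width: 87.8
grasp_force: 0.0
```

```bash
python3 - <<'E'
from h import *
o=ctrl.get_obs();print(o["t"],o["ee_pos"],o["orientation"])
d=cams.get_image("wrist");cv2.imwrite("pics/w1.png",d["image"][:,:,::-1]);print({k:v for k,v in d.items() if k!="image"})
E
```

```text
3.0667 [509.88856205  69.83651244 299.37883188] [-6.33088325e-01 -3.07687281e+00 -2.12020111e-04]
{'camera_matrix': array([[325.1922621 ,   0.        , 283.01922843],
       [  0.        , 325.1922621 , 205.26648477],
       [  0.        ,   0.        ,   1.        ]]), 'mount': array([[-6.57419570e-04, -9.57616913e-01, -2.88044120e-01,
         7.98052452e+01],
       [ 9.99999773e-01, -5.86144594e-04, -3.33690003e-04,
        -9.53756268e-03],
       [ 1.50711687e-04, -2.88044274e-01,  9.57617081e-01,
        -1.85219438e+02],
       [ 0.00000000e+00,  0.00000000e+00,  0.00000000e+00,
         1.00000000e+00]])}
```

View pics/w1.png

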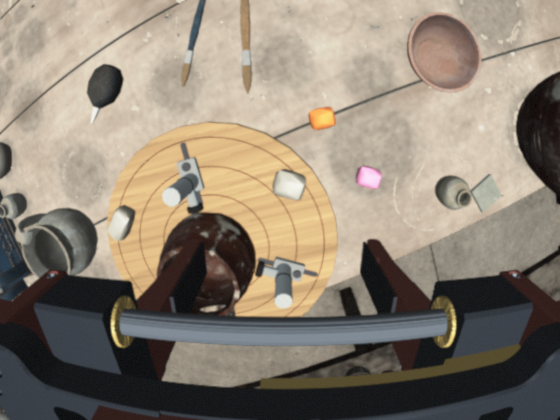

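```bash
cat >> h.py <<'E'
def wback(d,o,uv,z):
    K=d["camera_matrix"];v=(np.array(uv)-K[:2,2])/K[0,0];th=np.linalg.norm(v)
    r=np.r_[v/th*np.sin(th),np.cos(th)] if th>0 else np.array([0,0,1.])
    T=d["mount"];Q=R.from_rotvec(o["orientation"]).as_matrix()
    c=Q@T[:3,3]+o["ee_pos"];r=Q@T[:3,:3]@r;return c+r*(z-c[2])/r[2]
def wpoly(d,o,m,z):
    c,_=cv2.findContours(m.astype(np.uint8),0,1);c=max(c,key=cv2.contourArea)
    return np.array([wback(d,o,p,z)[:2] for p in c[:,0].astype(float)],np.float32)
E
python3 - <<'E'
from h import *
o=ctrl.get_obs();d=cams.get_image("wrist")
for t in("offcut_a",):
  for x in mask("wrist",t)[:5]:
    for z in(112,122,138):
        print(x["p"],np.round(x["rect"]),z,cv2.minAreaRect(wpoly(d,o,x["pixels"],z)))
for t in("scrap_bowl",):
    P=wpoly(d,o,mask("wrist",t)[0]["pixels"],61);print(cv2.minEnclosingCircle(P))
for x in mask("wrist","disc_top")[:1]:
    print(cv2.minEnclosingCircle(wpoly(d,o,x["pixels"],108)))
cv2.imwrite("pics/w2.png",cv2.resize(d["image"][150:260,90:330,::-1],(800,367),interpolation=cv2.INTER_CUBIC))
E
```

```text
0.72 [322. 119.  30.  23.] 112 ((461.8056640625, 138.4345703125), (30.14668083190918, 25.08320426940918), 81.28089904785156)
0.72 [322. 119.  30.  23.] 122 ((461.1153259277344, 137.45913696289062), (29.337615966796875, 24.410015106201172), 81.28092956542969)
0.72 [322. 119.  30.  23.] 138 ((460.01080322265625, 135.8983917236328), (28.043106079101562, 23.332942962646484), 81.28089904785156)
0.57 [290. 182.  30.  32.] 112 ((518.6104736328125, 73.54452514648438), (35.83467102050781, 33.60093688964844), 52.261085510253906)
0.57 [290. 182.  30.  32.] 122 ((516.3956298828125, 74.31053924560547), (34.87300491333008, 32.699073791503906), 52.260562896728516)
0.57 [290. 182.  30.  32.] 138 ((512.851806640625, 75.53623962402344), (33.33424377441406, 31.25624656677246), 52.260643005371094)
0.56 [122. 223.  25.  41.] 112 ((476.63922119140625, -151.30445861816406), (32.56354904174805, 56.89760971069336), 31.5422306060791)
0.56 [122. 223.  25.  41.] 122 ((475.5507507324219, -144.50399780273438), (31.68967628479004, 55.37054443359375), 31.542512893676758)
0.56 [122. 223.  25.  41.] 138 ((473.80926513671875, -133.6231231689453), (30.291324615478516, 52.92741012573242), 31.542213439941406)
((438.0101318359375, 346.13983154296875), 61.73258972167969)
((555.725341796875, -44.99006271362305), 157.0836944580078)
```

View pics/w2.png

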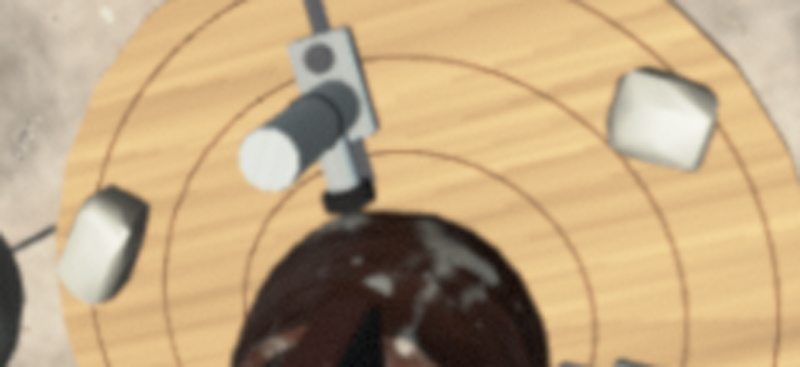

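>>> move_arm --steps '[[[-0.14,0.19,1],0.94,0],[[0,0,1],0.94,0],[[0,0,1],0.94,0],[[0,0,1],0.94,0],[[0,0,1],0,0],[[0,0,1],0,0],[[0,0,0.8],0,0],[[0,0,0.66],0,0],[[0,0,0],0,0],[[0,0,0],0,1],[[0,0,0],0,1],[[0,0,0],0,1],[[0,0,0],0,1],[[0,0,0],0,1],[[0,0,0],0,1],[[0,0,0],0,1]]'

```text
t: 4.65
ee_pos: [514.9, 73.9, 113.4]
orientation: [1.123, 2.933, 0.001]
ft_force: [-0.0, -0.4, -0.7]
width: 44.8
grasp_force: 0.0
```

>>> move_arm --steps '[[[0,0,0],0,1],[[0,0,0],0,1],[[0,0,0],0,1],[[0,0,0],0,1],[[0,0,0],0,1],[[0,0,0],0,1]]'

```text
t: 5.15
ee_pos: [515.1, 73.9, 113.3]
orientation: [1.123, 2.933, 0.001]
ft_force: [1.1, -1.3, 5.7]
width: 4.9
grasp_force: 2.7
```

```bash
python3 - <<'E'
from h import *
o=ctrl.get_obs();print(o["width"],o["grasp_force"],o["ft_force"])
d=cams.get_image("wrist");t=cams.get_image("top")
a=cv2.resize(d["image"][60:340,150:430,::-1],(400,400));b=cv2.resize(t["image"][150:270,220:340,::-1],(400,400),interpolation=2)
cv2.imwrite("pics/w3.png",np.hstack([a,b]))
for x in mask("wrist","offcut_b")[:5]:print(x["p"],np.round(x["rect"]),cv2.minAreaRect(wpoly(d,o,x["pixels"],122)))
E
```

```text
4.917138554248723 2.7341588109266013 [ 1.13546114 -1.25057531  5.68377874]
0.98 [290. 249.  61.  59.] ((519.5114135742188, 74.49897003173828), (35.842079162597656, 37.795345306396484), 48.223548889160156)
0.85 [413. 175.  40.  34.] ((530.8606567382812, 160.58517456054688), (25.882591247558594, 20.31101417541504), 50.2866325378418)
0.77 [312. 107.  49.  45.] ((463.4558410644531, 139.74887084960938), (23.299827575683594, 18.942392349243164), 80.81785583496094)
```

View pics/w3.png

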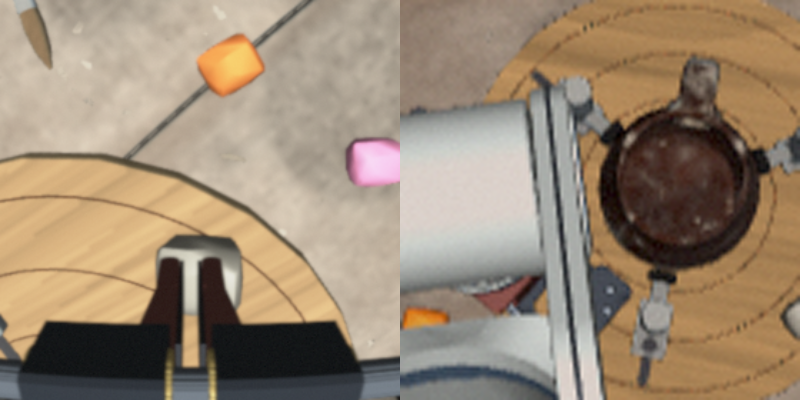

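>>> move_arm --steps '[[[0,0,0],0,1],[[0,0,0],0,1],[[0,0,0],0,1]]'

```text
t: 5.55
ee_pos: [515.1, 74.0, 113.4]
orientation: [1.122, 2.933, 0.001]
ft_force: [-0.2, -0.1, 5.9]
width: 0.5
grasp_force: 2.7
```

>>> move_arm --steps '[[[0,0,-0.2],0,1],[[0,0,-1],0,0],[[0,0,-1],0,0],[[0,0,-1],0,0],[[0,0,-1],0,0],[[0,0,-1],0,0],[[0,0,-1],0,0],[[0,0,0],0,0],[[0,0,0],0,0],[[0,0,0],0,0]]'

```text
t: 6.38
ee_pos: [513.9, 73.8, 267.2]
orientation: [-1.122, -2.933, 0.001]
ft_force: [-0.0, -0.8, 0.3]
width: 57.1
grasp_force: 0.0
```

```bash
python3 - <<'E'
from h import *
o=ctrl.get_obs();print(o["width"],o["ee_pos"],o["ft_force"])
d=cams.get_image("wrist");t=cams.get_image("side")
a=cv2.resize(d["image"][100:260,200:400,::-1],(500,400),interpolation=2);b=cv2.resize(t["image"][180:280,225:300,::-1],(300,400),interpolation=2)
cv2.imwrite("pics/w4.png",np.hstack([a,b]))
for x in mask("wrist","offcut_b")[:5]:
  for z in (108,136): print(x["p"],np.round(x["rect"]),cv2.minAreaRect(wpoly(d,o,x["pixels"],z)))
E
```

```text
57.12078478270326 [513.85876066  73.84895064 267.17882369] [-0.00732999 -0.77309806  0.31004578]
0.96 [303. 110.  33.  29.] ((465.34112548828125, 143.47251892089844), (27.772022247314453, 23.747512817382812), 81.66120910644531)
0.96 [303. 110.  33.  29.] ((464.4720153808594, 142.13978576660156), (25.514585494995117, 21.8172607421875), 81.6610107421875)
0.93 [373. 150.  28.  26.] ((549.8790893554688, 169.90721130371094), (32.27552032470703, 25.328603744506836), 49.49270248413086)
0.93 [373. 150.  28.  26.] ((542.138427734375, 166.42576599121094), (29.65204620361328, 23.269779205322266), 49.4928092956543)
0.75 [134. 271.  19.  28.] ((466.38287353515625, -146.080078125), (32.937171936035156, 38.62737274169922), 37.27895736694336)
0.75 [134. 271.  19.  28.] ((465.4289855957031, -123.87686920166016), (30.260025024414062, 35.48746109008789), 37.27935791015625)
0.64 [288. 190.  33.  32.] ((522.0965576171875, 71.66482543945312), (35.07065963745117, 31.58783721923828), 48.14505386352539)
0.64 [288. 190.  33.  32.] ((516.6140747070312, 76.16888427734375), (32.21998977661133, 29.020248413085938), 48.145103454589844)
0.55 [306. 290.  48.  50.] ((634.032958984375, 2.499469757080078), (58.79144287109375, 71.26934814453125), 46.57524108886719)
0.55 [306. 290.  48.  50.] ((619.451904296875, 12.625534057617188), (54.012691497802734, 65.47630310058594), 46.5751953125)
```

View pics/w4.png

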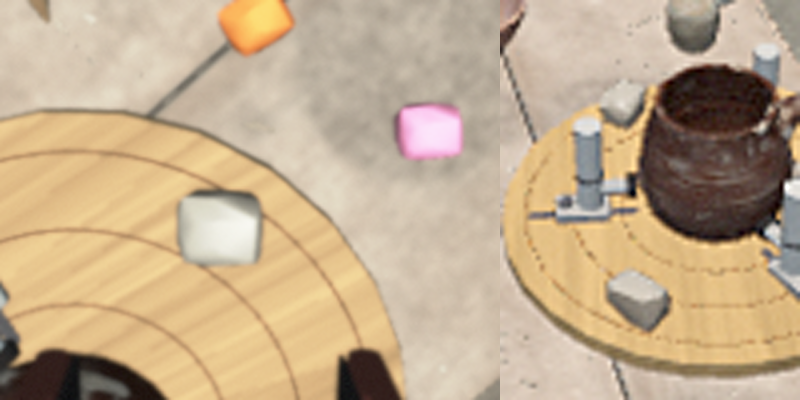

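>>> move_arm --steps '[[[0,0.1,1],0,0],[[0,0,1],0,0.3],[[0,0,1],0,0.5],[[0,0,1],0,0.5],[[0,0,1],0,0.5],[[0,0,0.8],0,0.5],[[0,0,0.4],0,0.5],[[0,0,0],0,0.5],[[0,0,0],0,0.5]]'

```text
t: 7.28
ee_pos: [516.0, 75.8, 112.6]
orientation: [-1.122, -2.933, 0.001]
ft_force: [-0.3, -0.5, 0.2]
width: 43.8
grasp_force: 0.0
```

```bash
python3 - <<'E'
from h import *
o=ctrl.get_obs();print(o["width"],o["ee_pos"],o["ft_force"])
d=cams.get_image("wrist");t=cams.get_image("side")
a=cv2.resize(d["image"][180:300,200:360,::-1],(533,400),interpolation=2);b=cv2.resize(t["image"][180:240,225:265,::-1],(267,400),interpolation=2)
cv2.imwrite("pics/w5.png",np.hstack([a,b]))
E
```

```text
43.8155852995708 [516.01078187  75.75716761 112.59565251] [-0.32773811 -0.48656494  0.16902117]
```

View pics/w5.png

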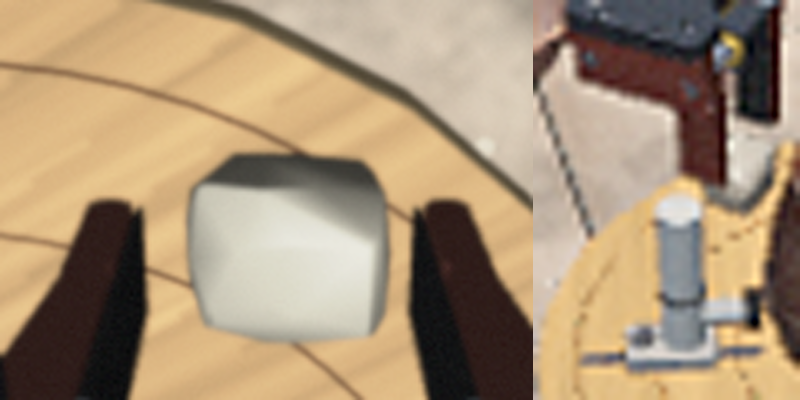

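>>> move_arm --steps '[[[0,0,0],0,0.6],[[0,0,0],0,0.66],[[0,0,0],0,0.72],[[0,0,0],0,0.72]]'

```text
t: 7.72
ee_pos: [516.6, 75.8, 113.6]
orientation: [1.122, 2.933, 0.001]
ft_force: [-0.5, -0.4, -0.6]
width: 25.2
grasp_force: 0.0
```

>>> move_arm --steps '[[[0,0,0],0,0.76],[[0,0,0],0,0.8],[[0,0,0],0,0.8]]'

```text
t: 7.97
ee_pos: [516.7, 75.8, 113.4]
orientation: [1.122, 2.933, 0.0]
ft_force: [0.4, -1.4, 3.4]
width: 18.0
grasp_force: 1.8
```

```bash
python3 - <<'E'
from h import *
o=ctrl.get_obs();print(o["width"],o["ee_pos"],o["ft_force"],o["grasp_force"])
d=cams.get_image("wrist");t=cams.get_image("side")
a=cv2.resize(d["image"][180:300,200:360,::-1],(533,400),interpolation=2);b=cv2.resize(t["image"][180:240,225:265,::-1],(267,400),interpolation=2)
cv2.imwrite("pics/w6.png",np.hstack([a,b]))
E
```

```text
17.95378089754792 [516.742093    75.75159211 113.35788273] [ 0.40165128 -1.37184395  3.40033708] 1.7566953197820112
```

View pics/w6.png

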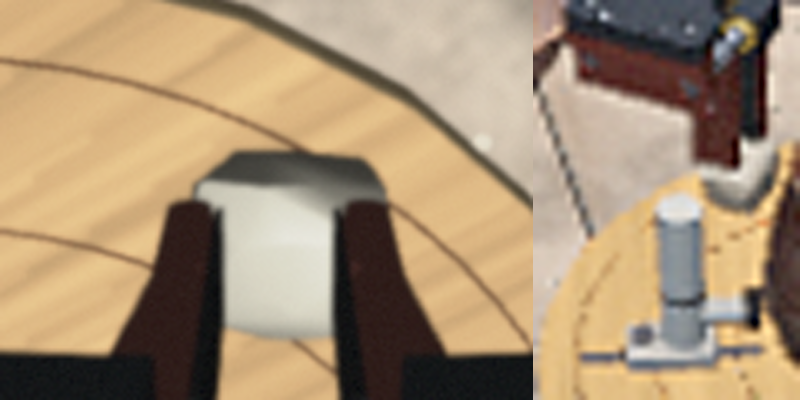

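```bash
python3 - <<'E'
from h import *
print(ctrl.grip_depth)
d=cams.get_image("side")
for z in(112.6,122,132,140):print(z,proj(d,(497,55,z)),proj(d,(516,76,z)))
print("chunk top/base",[proj(d,(516,74,z)) for z in(108,136)])
m=mask("side","offcut_b")
for x in m[:4]:print(x["p"],x["rect"])
o=ctrl.get_obs();print(o["qpos"])
E
```

```text
18.700000000000003
112.6 [250.26531807 212.45818837] [254.42857415 207.44144203]
122 [250.1795746  210.09521883] [254.3644857  205.09375582]
132 [250.08742348 207.55566342] [254.29561968 202.57105747]
140 [250.01299874 205.50462188] [254.24000977 200.53395664]
chunk top/base [array([254.62115474, 208.95414606]), array([254.43143142, 201.92336095])]
0.54 [258.1, 253.3, 13.8, 13.2]
0.53 [256.9, 206.8, 7.1, 8.5]
[ 1.22844466e-01  3.96955710e-01  1.91816551e+00 -1.69050536e-04
  8.25474994e-01 -7.16970781e-01]
```

>>> move_arm --steps '[[[0,0,-0.2],0,0.4],[[0,0,0],0,0.4],[[0,0,0],0,0.4],[[0,0,0],0,0.4],[[0,0,0],0,0.4],[[0,0,0.4],0,0.4],[[0,0,0.4],0,0.4],[[0,0,0],0,0.4]]'

```text
t: 8.83
ee_pos: [514.6, 75.6, 95.6]
orientation: [-1.122, -2.931, 0.003]
ft_force: [-1.0, -0.6, -0.5]
width: 52.4
grasp_force: 0.0
```

>>> move_arm --steps '[[[0,0,0],0,1],[[0,0,0],0,1],[[0,0,0],0,1],[[0,0,0],0,1],[[0,0,0],0,1],[[0,0,0],0,1],[[0,0,0],0,1]]'

```text
t: 9.42
ee_pos: [516.4, 75.8, 98.1]
orientation: [1.123, 2.934, 0.0]
ft_force: [-0.6, -0.1, -0.6]
width: 33.3
grasp_force: 30.0
```

>>> move_arm --steps '[[[0,0,-0.5],0,1],[[0,0,-1],0,1],[[0,0,-1],0,1],[[0,0,-1],0,1],[[0.5,0.3,-0.5],0,1],[[0.92,0.58,0],0,1],[[0.92,0.58,0],0,1],[[0.92,0.58,0],0,1],[[0.92,0.58,0],0,1],[[0.92,0.58,0],0,1],[[0.92,0.58,0],0,1],[[0.92,0.58,0],0,1],[[0.92,0.58,0],0,1],[[0.92,0.58,0],0,1],[[0.78,0.44,0],0,1],[[0,0,0],0,1],[[0,0,0],0,1]]'

```text
t: 10.83
ee_pos: [437.3, 346.9, 197.9]
orientation: [1.119, 2.935, -0.001]
ft_force: [0.1, 0.2, -0.7]
width: 33.3
grasp_force: 30.0
```

>>> move_arm --steps '[[[0,0,1],0,1],[[0,0,1],0,1],[[0,0,1],0,1],[[0,0,1],0,1],[[0,0,1],0,1],[[0,0,1],0,1],[[0,0,0.5],0,1],[[0,0,0.3],0,1],[[0,0,0],0,1],[[0,0,0],0,0.5],[[0,0,0],0,0.5],[[0,0,0],0,0.5],[[0,0,-0.5],0,0.5],[[0,0,-1],0,0.5],[[0,0,-1],0,0.5],[[0,0,-1],0,0.5],[[0,0,-1],0,0.4],[[0,0,-1],0,0.2],[[0,0,-1],0,0],[[0,0,-1],0,0]]'

```text
t: 12.5
ee_pos: [437.7, 346.3, 218.6]
orientation: [1.122, 2.933, 0.003]
ft_force: [0.2, 0.3, -0.5]
width: 66.8
grasp_force: 0.0
```

```bash
python3 - <<'E'
from h import *
o=ctrl.get_obs();d=cams.get_image("wrist");t=cams.get_image("top")
for x in mask("wrist","offcut_b")[:6]:
  P=wpoly(d,o,x["pixels"],36);print(round(x["p"],2),np.round(x["rect"]),cv2.minAreaRect(P)[0])
for n,D in(("top",t),):
  for x in mask(n,"offcut_b")[:6]:print(n,round(x["p"],2),np.round(x["rect"]),back(D,x["rect"][:2],136))
b=mask("wrist","scrap_bowl");print(cv2.minEnclosingCircle(wpoly(d,o,b[0]["pixels"],61)) if b else 0)
E
```

```text
0.79 [284. 174.  30.  30.] (435.38031005859375, 349.8890075683594)
0.46 [264. 314.  24.   9.] (554.9295043945312, 202.11854553222656)
0.35 [287. 182. 110. 108.] (441.60736083984375, 345.6773376464844)
0.22 [348. 304.   8.  21.] (625.6349487304688, 294.6671142578125)
top 0.66 [227. 250.  13.  12.] [460.75373887 129.73902019 136.        ]
top 0.53 [345. 243.  18.  14.] [ 472.56613947 -142.04316598  136.        ]
top 0.51 [146. 261.  49.  48.] [438.09775276 318.1881202  136.        ]
top 0.49 [150. 261.   9.  18.] [437.0631456  310.46145499 136.        ]
top 0.46 [216. 206.  14.  12.] [564.53130236 156.91024824 136.        ]
((438.4395751953125, 349.37310791015625), 59.99673080444336)
```

>>> move_arm --steps '[[[-0.94,-0.9,-0.5],0,0],[[-0.94,-0.9,-0.5],0,0],[[-0.94,-0.9,0],0,0],[[-0.94,-0.9,0],0,0],[[-0.94,-0.9,0],0,0],[[-0.94,-0.9,0],0,0],[[-0.94,-0.9,0],0,0],[[-0.94,-0.9,0],0,0],[[-0.94,-0.9,0],0,0],[[-0.94,-0.9,0],0,0],[[-0.94,-0.9,0],0,0],[[-0.94,-0.9,0],0,0],[[-0.94,-0.9,0],0,0],[[-0.94,-0.9,0],0,0],[[-0.94,-0.9,0],0,0],[[0,0,0],1,0],[[0,0,0],1,0],[[0,0,0],1,0],[[0,0,0],1,0],[[0,0,0],1,0]]'

```text
t: 14.42
ee_pos: [473.9, -140.2, 239.1]
orientation: [-1.736, -2.615, 0.001]
ft_force: [-0.2, 1.2, -0.9]
width: 87.8
grasp_force: 0.0
```

>>> move_arm --steps '[[[0,0,0],1,0],[[0,0,0],1,0],[[0,0,0],1,0],[[0,0,0],1,0],[[0,0,0],1,0],[[0,0,0],1,0],[[0,0,0],1,0],[[0,0,0],1,0],[[0,0,0],1,0],[[0,0,0],1,0],[[0,0,0],1,0],[[0,0,0],1,0],[[0,0,0],1,0],[[0,0,0],1,0],[[0,0,0],0,0]]'

```text
t: 15.67
ee_pos: [474.0, -140.0, 239.2]
orientation: [-2.922, -1.149, 0.003]
ft_force: [0.0, -0.4, -0.3]
width: 87.9
grasp_force: 0.0
```

```bash
python3 - <<'E'
from h import *
o=ctrl.get_obs();d=cams.get_image("wrist");print(o["ee_pos"],o["orientation"])
for x in mask("wrist","offcut_a")[:4]:
  for z in(108,124,138):
    P=wpoly(d,o,x["pixels"],z);print(round(x["p"],2),np.round(x["rect"]),z,cv2.minAreaRect(P))
a=cv2.resize(d["image"][60:300,120:440,::-1],(800,600),interpolation=2);cv2.imwrite("pics/w7.png",a)
E
```

```text
[ 474.02047124 -140.01661331  239.20001977] [-2.92189396 -1.14947792  0.00340448]
0.72 [282. 196.  40.  36.] 108 ((466.8398742675781, -142.07061767578125), (31.12209701538086, 44.11484909057617), 35.64826965332031)
0.72 [282. 196.  40.  36.] 124 ((470.1628112792969, -139.2277069091797), (29.547815322875977, 41.88334274291992), 35.64835739135742)
0.72 [282. 196.  40.  36.] 138 ((473.07037353515625, -136.7401123046875), (28.17034149169922, 39.93080139160156), 35.648414611816406)
0.6 [121.  37.  22.  27.] 108 ((482.1991882324219, 97.4185562133789), (29.376306533813477, 24.466630935668945), 81.65746307373047)
0.6 [121.  37.  22.  27.] 124 ((484.74517822265625, 88.14730072021484), (27.890357971191406, 23.229034423828125), 81.6573486328125)
0.6 [121.  37.  22.  27.] 138 ((486.9729309082031, 80.03495025634766), (26.590131759643555, 22.146108627319336), 81.657470703125)
0.2 [189. 118.  62.  51.] 108 ((464.4433288574219, -19.559329986572266), (39.632476806640625, 67.7446060180664), 76.36819458007812)
0.2 [189. 118.  62.  51.] 124 ((467.8874816894531, -22.91341781616211), (37.62773513793945, 64.31783294677734), 76.36824035644531)
0.2 [189. 118.  62.  51.] 138 ((470.9010925292969, -25.848236083984375), (35.87357711791992, 61.31940460205078), 76.36824035644531)
```

View pics/w7.png

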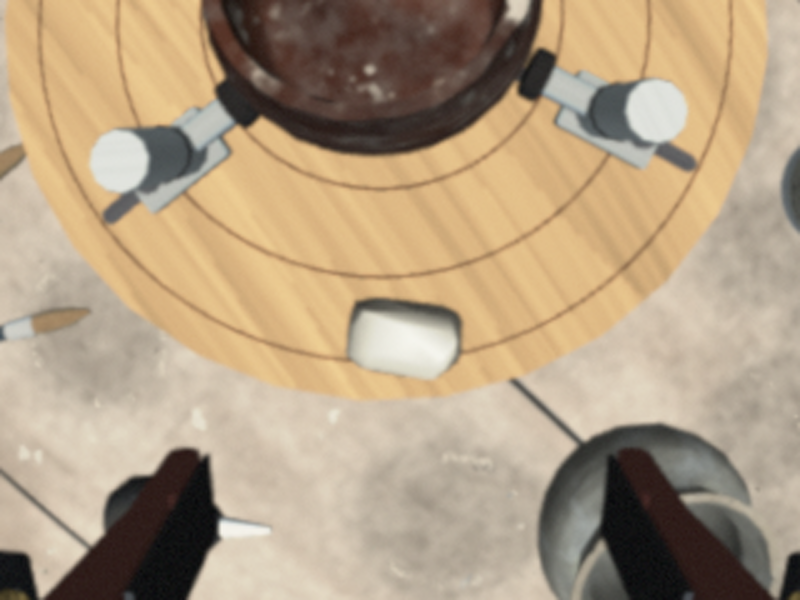

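>>> move_arm --steps '[[[-0.03,-0.08,1],0.7,0],[[0,0,1],0.7,0],[[0,0,1],0,0],[[0,0,1],0,0],[[0,0,0.8],0,0],[[0,0,0.5],0,0],[[0,0,0.3],0,0],[[0,0,0],0,0.3],[[0,0,0],0,1],[[0,0,0],0,1],[[0,0,0],0,1],[[0,0,0],0,1],[[0,0,0],0,1],[[0,0,0],0,1],[[0,0,0],0,1],[[0,0,0],0,1]]'

```text
t: 17.1
ee_pos: [473.3, -139.5, 100.8]
orientation: [2.986, 0.974, 0.001]
ft_force: [-0.8, 0.6, 3.7]
width: 41.2
grasp_force: 29.6
```

>>> move_arm --steps '[[[0,0,-0.3],0,1],[[0,0,-0.7],0,1],[[0,0,-1],0,1],[[0,0,-1],0,1],[[0,0,-1],0,1],[[0,0,-0.8],0,1],[[0.3,-0.5,0],0,1],[[0.61,-0.98,0],0,1],[[0.61,-0.98,0],0,1],[[0.61,-0.98,0],0,1],[[0.61,-0.98,0],0,1],[[0.61,-0.98,0],0,1],[[0.61,-0.98,0],0,1],[[0.61,-0.98,0],0,1],[[0.61,-0.98,0],0,1],[[0.61,-0.98,0],0,1],[[0.61,-0.98,0],0,1],[[0.61,-0.98,0],0,1],[[0.61,-0.98,0],0,1],[[0.61,-0.98,0],0,1]]'

```text
t: 18.77
ee_pos: [443.6, 250.6, 220.9]
orientation: [-2.987, -0.974, 0.0]
ft_force: [0.4, -0.7, -0.4]
width: 41.1
grasp_force: 29.7
```

>>> move_arm --steps '[[[0.55,-0.85,0],0,1],[[0.55,-0.85,0],0,1],[[0.55,-0.85,0],0,1],[[0.4,-0.7,0],0,1],[[0,0,0],0,1],[[0,0,1],0,1],[[0,0,1],0,1],[[0,0,1],0,1],[[0,0,1],0,1],[[0,0,1],0,1],[[0,0,1],0,1],[[0,0,0.7],0,1],[[0,0,0.4],0,1],[[0,0,0],0,1]]'

```text
t: 19.93
ee_pos: [436.5, 343.6, 41.2]
orientation: [2.986, 0.973, -0.006]
ft_force: [0.2, -0.5, -0.6]
width: 41.1
grasp_force: 29.7
```

>>> move_arm --steps '[[[0,0,0],0,0.42],[[0,0,0],0,0.42],[[0,0,0],0,0.42],[[0,0,0],0,0.42],[[0,0,-0.5],0,0.42],[[0,0,-1],0,0.42],[[0,0,-1],0,0.42],[[0,0,-1],0,0.42],[[0,0,-1],0,0.42],[[0,0,-1],0,0.42],[[0,0,-1],0,0.42],[[0,0,-1],0,0.42],[[0,0,-0.5],0,0.42]]'

```text
t: 21.02
ee_pos: [438.6, 345.9, 247.8]
orientation: [-2.985, -0.974, -0.008]
ft_force: [1.2, 0.6, -0.7]
width: 50.7
grasp_force: 0.0
```

```bash
python3 - <<'E'
from h import *
o=ctrl.get_obs();d=cams.get_image("wrist");print(o["ee_pos"],o["width"])
s=cams.get_image("side")
a=cv2.resize(d["image"][90:270,190:370,::-1],(500,500),interpolation=2);b=cv2.resize(s["image"][155:215,190:226,::-1],(300,500),interpolation=2)
cv2.imwrite("pics/w8.png",np.hstack([a,b]))
for x in mask("wrist","offcut_b")[:4]:
  P=wpoly(d,o,x["pixels"],36);print(round(x["p"],2),np.round(x["rect"]),cv2.minAreaRect(P)[0])
b=mask("wrist","scrap_bowl");print(cv2.minEnclosingCircle(wpoly(d,o,b[0]["pixels"],61)) if b else 0)
for x in mask("top","jaw_a")[:4]:print(x["p"],x["rect"])
E
```

```text
[438.64928072 345.93665264 247.7868049 ] 50.650728545357694
0.87 [438. 167.  24.  28.] (571.84228515625, 192.12832641601562)
0.81 [406. 237.  25.  27.] (469.9248962402344, 160.93576049804688)
0.65 [508. 240. 104. 129.] (548.8250732421875, -60.99711608886719)
0.61 [282. 161.  22.  16.] (448.7571105957031, 357.22625732421875)
((439.6426086425781, 349.093017578125), 60.652103424072266)
0.77 [338.1, 193.8, 29.3, 18.5]
0.74 [275.2, 183.8, 20.7, 24.2]
0.54 [295.0, 245.4, 13.6, 24.2]
0.45 [388.2, 166.2, 30.0, 27.9]
```

View pics/w8.png

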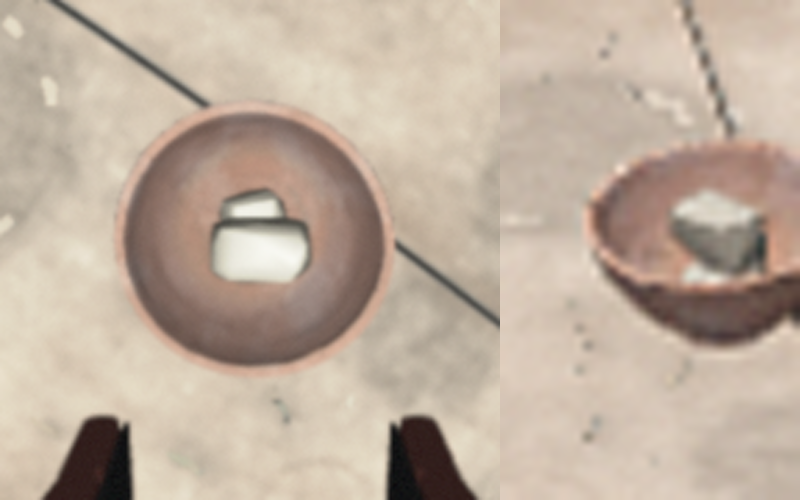

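>>> move_arm --steps '[[[0,0,0],-1,0.3],[[0,0,0],-1,0.3],[[0,0,0],-1,0.3],[[0,0,0],-1,0.3],[[0,0,0],-1,0.3],[[0,0,0],-1,0.3],[[0,0,0],-1,0.3],[[0,0,0],-1,0.3],[[0,0,0],-1,0.3],[[0,0,0],-1,0.3],[[0,0,0],-1,0.3],[[0,0,0],-1,0.3],[[0,0,0],-1,0.3],[[0,0,0],-1,0.3],[[0,0,0],-1,0.3],[[0,0,0],-1,0.3],[[0,0,0],-1,0.3],[[0,0,0],-1,0.3],[[0,0,0],-1,0.3],[[0,0,0],-1,0.3]]'

```text
t: 22.93
ee_pos: [436.8, 344.5, 241.3]
orientation: [-1.167, -2.915, 0.004]
ft_force: [-0.3, -0.2, 1.3]
width: 61.3
grasp_force: 0.0
```

>>> move_arm --steps '[[[0,0,0],-1,0.3],[[0,0,0],-1,0.3],[[0,0,0],-1,0.3],[[0,0,0],-1,0.3],[[0,0,0],-1,0.3],[[0,0,0],-1,0.3],[[0,0,0],-0.7,0.3],[[0,0,0],0,0.3]]'

```text
t: 23.6
ee_pos: [436.9, 344.5, 241.4]
orientation: [-0.281, -3.127, 0.003]
ft_force: [-0.4, 0.4, -0.1]
width: 61.5
grasp_force: 0.0
```

>>> move_arm --steps '[[[-0.26,-0.97,0],0,0.3],[[-0.26,-0.97,0],0,0.3],[[-0.26,-0.97,0],0,0.3],[[-0.26,-0.97,0],0,0.3],[[-0.26,-0.97,0],0,0.3],[[-0.26,-0.97,0],0,0.3],[[-0.26,-0.97,0],0,0.3],[[-0.26,-0.97,0],0,0.3],[[-0.26,-0.97,0],0,0.3],[[-0.26,-0.97,0],0,0.3],[[-0.26,-0.97,0],0,0.3],[[-0.26,-0.97,0],0,0.3],[[-0.26,-0.97,0],0,0.3],[[-0.26,-0.97,0],0,0.3],[[-0.26,-0.97,0],0,0.3],[[0,0,0],0,0.3],[[0,0,0],0,0.3]]'

```text
t: 25.02
ee_pos: [467.5, -31.0, 242.2]
orientation: [-0.291, -3.126, -0.0]
ft_force: [-0.1, 0.4, -0.3]
width: 61.1
grasp_force: 0.0
```

>>> move_arm --steps '[[[0,0,0.8],0,0.3],[[0,0,0.8],0,0.3],[[0,0,0.8],0,0.3],[[0,0,0.6],0,0.3],[[0,0,0.6],0,0.3],[[0,0,0.4],0,0.3],[[0,0,0],0,0.3],[[0,0,0],0,0.6],[[0,0,0],0,0.7],[[0,0,0],0,0.75],[[0,0,0],0,0.8],[[0,0,0],0,1],[[0,0,0],0,1],[[0,0,0],0,1],[[0,0,0],0,1],[[0,0,0],0,1]]'

```text
t: 26.35
ee_pos: [468.2, -30.3, 143.3]
orientation: [0.284, 3.128, -0.0]
ft_force: [-0.8, 0.4, 4.2]
width: 19.1
grasp_force: 30.0
```

>>> move_arm --steps '[[[-0.002,0.126,0],0.4,1],[[-0.002,0.126,0],0.4,1],[[-0.009,0.252,0],0.8,1],[[-0.009,0.252,0],0.8,1],[[-0.009,0.252,0],0.8,1],[[-0.009,0.252,0],0.8,1],[[-0.009,0.252,0],0.8,1],[[-0.009,0.252,0],0.8,1],[[-0.009,0.252,0],0.8,1],[[-0.009,0.252,0],0.8,1]]'

```text
t: 27.18
ee_pos: [495.0, 19.2, 143.3]
orientation: [1.242, 2.885, 0.001]
ft_force: [0.3, 0.0, 2.9]
width: 19.1
grasp_force: 30.0
```

>>> move_arm --steps '[[[-0.009,0.252,0],0.8,1],[[-0.009,0.252,0],0.8,1],[[-0.009,0.252,0],0.8,1],[[-0.009,0.252,0],0.8,1],[[-0.009,0.252,0],0.8,1],[[-0.009,0.252,0],0.8,1],[[-0.009,0.252,0],0.8,1],[[-0.009,0.252,0],0.8,1],[[-0.009,0.252,0],0.8,1],[[-0.009,0.252,0],0.8,1],[[-0.009,0.252,0],0.8,1],[[-0.009,0.252,0],0.8,1],[[-0.009,0.252,0],0.8,1],[[-0.009,0.252,0],0.8,1],[[-0.009,0.252,0],0.8,1],[[-0.009,0.252,0],0.8,1],[[-0.009,0.252,0],0.8,1],[[-0.009,0.252,0],0.8,1],[[-0.009,0.252,0],0.8,1],[[-0.009,0.252,0],0.8,1]]'

```text
t: 28.85
ee_pos: [612.0, 26.7, 143.3]
orientation: [2.806, 1.412, 0.004]
ft_force: [2.4, 3.8, 1.3]
width: 19.5
grasp_force: 30.0
```

>>> move_arm --steps '[[[-0.009,0.252,0],0.8,1],[[-0.009,0.252,0],0.8,1],[[-0.009,0.252,0],0.8,1],[[-0.009,0.252,0],0.8,1],[[-0.009,0.252,0],0.8,1],[[-0.009,0.252,0],0.8,1],[[-0.009,0.252,0],0.8,1],[[-0.009,0.252,0],0.8,1],[[-0.009,0.252,0],0.8,1],[[-0.009,0.252,0],0.8,1],[[-0.009,0.252,0],0.8,1],[[-0.009,0.252,0],0.8,1],[[-0.002,0.126,0],0.4,1],[[-0.002,0.126,0],0.4,1],[[0,0.06,0],0.2,1],[[0,0,0],0,1],[[0,0,0],0,1]]'

```text
t: 30.27
ee_pos: [649.3, -46.0, 143.4]
orientation: [3.141, 0.016, 0.007]
ft_force: [6.7, -0.5, -1.7]
width: 19.2
grasp_force: 30.0
```

```bash
python3 - <<'E'
from h import *
o=ctrl.get_obs();print(o["t"],o["ee_pos"],o["orientation"],o["qpos"],o["ft_force"],o["moment"],o["grasp_force"])
t=cams.get_image("top");s=cams.get_image("side")
for n,D in(("top",t),("side",s)):
  for th in("mug_handle","jaw_a","offcut_a"):
    for x in mask(n,th)[:4]:print(n,th,round(x["p"],2),x["rect"])
  for k in(-60,0,60):
    a=np.radians(180+k);r=79 if k==0 else 92;z=158 if k==0 else 150
    print(k,proj(D,(557+r*np.cos(a),-47.5+r*np.sin(a),z)))
E
```

```text
30.2667 [649.29699293 -45.96882119 143.37929798] [3.14121519 0.01643841 0.00685509] [-8.90062377e-02  5.21787060e-01  1.61202576e+00  1.01005980e-04
  1.00340390e+00  1.47126981e+00] [ 6.6646625  -0.52304719 -1.65185144] [-0.05494524 -0.80886621 -0.0035736 ] 29.999799728393555
top offcut_a 0.74 [215.5, 207.6, 16.4, 13.1]
top offcut_a 0.66 [227.2, 250.2, 15.3, 14.5]
top offcut_a 0.65 [147.9, 262.4, 12.0, 10.6]
-60 [268.90348168 226.92051347]
0 [304.19168237 240.59343748]
60 [338.60343911 225.74419676]
side mug_handle 0.9 [272.8, 217.9, 50.1, 44.7]
side jaw_a 0.77 [272.1, 242.8, 8.5, 30.2]
side jaw_a 0.56 [253.9, 207.1, 15.5, 27.5]
side jaw_a 0.48 [306.3, 216.5, 20.8, 26.0]
side offcut_a 0.45 [214.6, 181.5, 6.5, 10.8]
-60 [256.27927174 206.50622889]
0 [252.28886618 222.78723787]
60 [271.55765653 240.99839177]
```

```bash
python3 - <<'E'
from h import *
s=cams.get_image("side")
for x in mask("side","jaw_a")[:2]:
  m=x["pixels"]; rows=np.where(m.any(1))[0]
  print([(r,np.where(m[r])[0].min(),np.where(m[r])[0].max()) for r in rows])
g=cv2.cvtColor(s["image"],cv2.COLOR_RGB2GRAY);np.set_printoptions(linewidth=220)
print(g[226:248:2,260:286]);print(g[190:214:2,242:270])
for a in(-3,0,3):
  for k in(-60,60):
    t=np.radians(180+a+k);P=[(557+92*np.cos(t),-47.5+92*np.sin(t),z) for z in(191,150)];print(a,k,[proj(s,p).round(2) for p in P])
d=cams.get_image("wrist");o=ctrl.get_obs()
for x in mask("wrist","disc_top")[:1]:
  P=wpoly(d,o,x["pixels"],108);far=P[np.linalg.norm(P-[557,-47.5],axis=1)>145];print(len(far))
  from scipy.optimize import least_squares
  f=least_squares(lambda c:np.linalg.norm(far-c,axis=1)-158,[557,-47],loss="soft_l1");print(f.x,np.abs(f.fun).mean(),np.ptp(np.degrees(np.arctan2(*(far-f.x).T[::-1]))))
E
```

```text
[(np.int64(227), np.int64(271), np.int64(272)), (np.int64(228), np.int64(269), np.int64(274)), (np.int64(229), np.int64(269), np.int64(275)), (np.int64(230), np.int64(268), np.int64(276)), (np.int64(231), np.int64(268), np.int64(276)), (np.int64(232), np.int64(268), np.int64(276)), (np.int64(233), np.int64(268), np.int64(276)), (np.int64(234), np.int64(268), np.int64(276)), (np.int64(235), np.int64(268), np.int64(276)), (np.int64(236), np.int64(268), np.int64(276)), (np.int64(237), np.int64(268), np.int64(277)), (np.int64(238), np.int64(268), np.int64(277)), (np.int64(239), np.int64(268), np.int64(277)), (np.int64(240), np.int64(268), np.int64(277)), (np.int64(241), np.int64(268), np.int64(276)), (np.int64(242), np.int64(268), np.int64(276)), (np.int64(243), np.int64(268), np.int64(275)), (np.int64(244), np.int64(268), np.int64(275)), (np.int64(245), np.int64(268), np.int64(275)), (np.int64(246), np.int64(268), np.int64(275)), (np.int64(247), np.int64(268), np.int64(275)), (np.int64(248), np.int64(268), np.int64(276)), (np.int64(249), np.int64(268), np.int64(276)), (np.int64(250), np
[... 3378 characters left out ...]
149 145 119 116 131 149 163 165 118  82 112  93  68  39  43]
 [196 198 200 200 197 200 199 196 195 190 195 144 157 171 165 155 165 158 127  91  79 107  72  48  74  86  81  69]
 [194 188 200 176 134 106 113 196 168 132 161 147 141 134 142 147 164 128  80  64 100 152 169 104  35  42  51  64]]
-3 -60 [array([257.2 , 194.87]), array([257.43, 205.82])]
-3 60 [array([269.9 , 229.31]), array([269.84, 240.69])]
0 -60 [array([256.02, 195.55]), array([256.28, 206.51])]
0 60 [array([271.66, 229.62]), array([271.56, 241.  ])]
3 -60 [array([254.9 , 196.26]), array([255.18, 207.23])]
3 60 [array([273.44, 229.87]), array([273.3 , 241.25])]
532
[555.8714448 -46.6228415] 1.3332177430801113 171.95036607784658
```

>>> move_arm --steps '[[[0,0.03,0],0.1,1],[[0,0.033,0],0.1,1],[[0,0,0],0,1],[[0,0,0],0,1],[[0,0,0],0,1]]'

```text
t: 31.28
ee_pos: [649.3, -47.4, 143.4]
orientation: [3.141, -0.01, 0.007]
ft_force: [5.3, -0.9, -0.8]
width: 19.5
grasp_force: 30.0
```

```bash
python3 - <<'E'
from h import *
o=ctrl.get_obs();print(o["t"],o["ee_pos"],o["orientation"],o["ft_force"],o["grasp_force"])
s=cams.get_image("side");g=cv2.cvtColor(s["image"],cv2.COLOR_RGB2GRAY)
print(g[234:240:2,264:280]);print(g[200:206:2,248:264])
E
```

```text
31.2833 [649.31542666 -47.43219494 143.3650557 ] [ 3.14117956 -0.01043207  0.00687426] [ 5.32034495 -0.94757998 -0.80553091] 29.999721944332123
[[125  70  32  19 128 142 143 142 144 139 130  84  48  55  57  58]
 [205 183 136  65 115 141 145 143 145 136 130  80  42  46  45  38]
 [200 197 195 200 153 137 145 144 141 135 127  82  54  36  39  38]]
[[174 178 178 176 178 149 138 143 146 139 125 118 173 178 180 178]
 [183 182 181 180 180 148 138 143 143 136 126 129 184 198 199 201]
 [176 176 176 178 190 154 141 144 143 136 127 119 192 199 185 177]]
```

```bash
python3 -c "
from workcell import ctrl;print(ctrl.close_job())"
```

```text
the job is handed in; nothing more can be done
None
```

I handed the job in at about 31 s: both offcuts are in the flared bowl, the mug handle measures within about 1° of square to the near edge, and the gripper still holds jaw_a at 30 N. The pitcher, tin and vase weren't touched as far as I know, though I took no final picture of them.

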